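# Turn the meter box end for end in the drilling jig and clamp it

### The arm

A 6-joint arm with a two-finger parallel gripper is mounted at the origin on the work surface. World frame = base frame: x ahead of the robot, y to its left, z up, the work surface at z = 0. Lengths are in m, angles in rad, forces in N, time in s.
With the tool pointing down it reaches from about 0.375 to 0.9 m from the base axis. Payload 3.1 kg.
Tool frame: the origin (TCP) lies midway between the tips of the shut fingers; the grasp point (between the pads) lies 19 mm behind it (manip.pinch_z is the distance from the TCP to the grasp point, in m); z points along the fingers, y is the line along which they close (so a half turn about z gives the same grasp; the last joint's range is limited). The gripper opens to 85 mm and grips with 20 to 120 N. Pads are 22 mm wide; open, the fingers measure 114 mm over their backs; the gripper's body (76 mm by 85 mm) begins 54 mm behind the grasp point. The pads swing forward as they close: fully open they stand 13 mm farther back than shut.
Start: joints at [-1.294, 0.527, 1.433, -0, 1.181, -0.178], TCP at [0.275, -0.561, 0.231] pointing down, gripper open.
Joint ranges: [-3.08, 3.08], [-0.75, 2.2], [0.22, 2.44], [-1.43, 4.57], [0, 2.65], [-2.85, 2.85]. Speed limits (rad/s): [2.79, 2.79, 3.14, 3.14, 3.14, 3.14].

### API

Orientations are given as a unit quaternion [x, y, z, w].
In Python, from station import manip, viewer, ticket gives the robot as it stands.
- The arm moves only by the shell command python3 -m creep 'ROWS' [FORCE]. ROWS is JSON, a list of rows, each an object with "slide": the shift along the tool's x, y, z in cm, a list of three; "angular": the turn, a rotation vector about the tool's x, y, z in rad, a list of three; "claw": the opening, from -1 (shut) to 1 (fully open). A call has 1 to 10 rows; each row shifts and turns the commanded pose from where the row before left it, along the tool's axes as they then stand; what a row does not reach is not made up. A row lasts 1/12 s, in which the tool goes at most 41.7 mm and 7.16 degrees, less where a joint would pass 70% of its speed; a pose out of reach is approached as far as the arm can. A call with a gripper value outside its range is refused whole. The fingers move at their own pace and stop on an object; FORCE is the grip in N (left out, the last holds). Time passes only in rows, so rows that do not move let the fingers close. It gives the time, the measured TCP pose, the force, the opening and the grip force at its end, in the units of the state.
- manip.sense(): the state, without advancing time (a new reading comes with each control period).
- viewer.snapshot(name): name is "side" or "top" or "wrist"; returns the picture (420x560x3 uint8, blue, green, red); there is no depth.
- viewer.calibration(name): a dict with "fov_y" (degrees; the focal length in pixels is half the picture's height over the tangent of half this angle, whatever the lens; pixels are square), "cx", "cy" (the principal point, pixels), "T" (4x4, takes a point from camera to world coordinates); the wrist camera has in their place "tool_from_camera" (4x4, takes a point from camera to tool coordinates, whose origin is the TCP and whose axes are the flange's). Camera axes: x right, y up, looking along -z (the intrinsics and any distortion apply to the point x, -y, -z); pixel columns grow to the right and rows downward; lengths in m; the calibration is good to about 2 mm. A picture is of the moment at which its call begins: read the wrist's pose just before it. calibration takes no time and is no camera call.
- ticket.sign_off(): hands the job in; it is judged then, once.
The state is a dict: "t": time; "q": joint angles; "qd": joint speeds; "tau": joint torques, N m; "tcp_pos": TCP position; "tool_rot": TCP orientation; "force": force on the tool from outside, world axes, zero at the start; "ft_torque": the same for the moment, N m; "finger_gap": opening from 0.0 (shut) to 1.0 (fully open); "gripper_force": force on a finger pad.
Only numpy, scipy, OpenCV 4.12 (cv2) and the standard library are available. Lean on these libraries where they do the work, as an engineer would, in place of code of your own. Each camera call takes 0.05 s, during which the arm holds its last target. There are 200 camera calls.

### The job

One end of the aluminium meter box has been bored; now set it up in the drilling jig for the other end. Turn the box end for end so that its blank end stands flat against the bracket with the drill bush and its side lies along the low rail, sitting flat on the jig's base with its open side down as before; then press the clamp lever fully down so that the clamp holds it. Leave the radio, the caliper and the cover plate where they are.

Things in the scene. Friction and masses are not known exactly. Their poses are not given: they have to be found in the camera images.
- jig: Drilling jig screwed to the bench, does not move. Base plate 110 (x) x 265 (y) x 12 mm high, its top at z = 12. Origin: underside of the base plate, below the middle of the seated box; x runs across the jig, y along it towards the bent bracket, z up. Seated, the box has its middle at jig x = 0, y = 0. Jig-frame mm are used below.
- bush (a point): Middle of the drill bush on the face of the bent steel bracket that meets the box: jig (0, 57.5, 32). That face is the plane y = 57.5, 70 wide in x, from z = 12 to 62; the bracket is 5 thick, its foot and bush lie behind it. Axes as the jig's.
- rail (a point): Middle of the upper edge of the low side rail's face that meets the box: jig (27.5, -2, 20). That face is the plane x = 27.5; the rail is 10 wide (x 27.5 to 37.5), 8 high above the base plate (top at z = 20), from y = -52 to 48. Axes as the jig's.
- lever_pin (a point): Pin of the toggle clamp's hand lever: jig (0, -119.5, 58), its axis along the jig's x. The clamp stands at the end away from the bracket, y = -84 to -152, 40 wide, cheeks up to z = 68. Lever open, its bar stands upright within y = -77 to -125, up to z = 112, clear of the box; lever down, it reaches over the box end.
- box: Die-cast aluminium meter box, 55 (x) x 115 (y) x 40 mm (z), walls 3 mm, about 0.17 kg, open side down. Origin: centre of its underside; y runs lengthwise to the bored end, z up. The bored end has a round 16 mm hole; the other is blank. Top: round 34 mm meter hole centred 27.5 mm from the blank end. It starts loose in the jig, bored end near the bracket, and takes 1 to 4 N to slide on the base.
- blank_end (a point): Centre of the box's blank end face, 20 mm above its underside (box frame 0, -57.5, 20 mm). Axes as the box's.
- bored_end (a point): Centre of the box's bored end face, 20 mm above its underside (box frame 0, 57.5, 20 mm). Axes as the box's.
- clamp_lever (a joint): Hand lever of the toggle clamp, rad: 0 = open (raised, 62 degrees above level), 1.0 = fully down at its stop (5 degrees above level); it points away from the bracket and starts at 0 to 0.1. It stays where it is left; about 5 N at the grip moves it, 9 N at the end. Pressing it down swings the bar and its sprung rubber pad down on the box.
- lever_grip (a point): Point on the axis of the lever's black round grip, 85 mm from the pin: jig (0, -159, 133) with the lever open, (0, -204, 65) fully down. The grip is 16 mm thick and runs from 38 to 120 mm from the pin.
- clamp_pad: Round rubber pad of the clamp, 14 mm across. Origin: centre of its pressing face. It comes down on the box top at jig (0, -40.5), 17 mm from the box's end, and presses with 4 to 5 N when the lever is fully down.
- radio: Black hand-held radio standing on the bench, 34 x 58 x 105 mm, aerial up to 180 mm. Origin: centre of its underside. Not to be disturbed.
- caliper: Steel caliper lying on the bench, 225 mm long (its y), about 65 mm across the jaws, 10 mm thick. Origin: underside of the middle of its beam. Not to be disturbed.
- cover: The box's loose cover plate lying on the bench, 55 x 115 x 3 mm, a hole in each corner. Origin: centre of its underside. Not to be disturbed.
Things that resemble listed ones, but are neither listed nor needed, are in the scene too. Of the things shaped like the box, the aluminium one is meant.

How it is judged:
On the way:
1. the box, turned end for end, stands home: blank end against the bracket, side along the rail, flat on the base, the clamp still open (y of blank_end in the frame of jig above 0.055 m and x of blank_end in the frame of jig between -0.0025 and 0.0025 m and x of bored_end in the frame of jig between -0.0025 and 0.0025 m and z of each of blank_end, bored_end in the frame of jig below 0.0345 m and angle between box's own z axis and vertical below 0.05 rad and value of joint clamp_lever below 0.6 rad), for 0.2 s.
At the end, for the whole second after the job is handed in: The box sits flat on the jig's base, open side down, turned end for end: its blank end within 2.5 mm of the bracket, both ends of its side within 2.5 mm of the rail; the clamp lever is fully down (over 0.95) with the pad pressing on the box, and all is at rest (y of blank_end in the frame of jig between 0.055 and 0.06 m and x of blank_end in the frame of jig between -0.0025 and 0.0025 m and x of bored_end in the frame of jig between -0.0025 and 0.0025 m and z of each of blank_end, bored_end in the frame of jig below 0.0345 m and angle between box's own z axis and vertical below 0.05 rad and value of joint clamp_lever above 0.95 rad and contact force between clamp_pad and box above 1.5 N and linear speed of box below 0.01 m/s); the robot touches nothing.
It fails at once if the radio is knocked or moved by more than 20 mm (distance of radio from where it was at the start of the episode above 0.02 m or angle between radio's own z axis and vertical above 0.3 rad).
It fails at once if the caliper is moved by more than 20 mm (distance of caliper from where it was at the start of the episode above 0.02 m).
It fails at once if the cover plate is moved by more than 20 mm (distance of cover from where it was at the start of the episode above 0.02 m).
It also fails if it takes over 64 s, if anything falls off the work surface, if the arm or the gripper's body presses on something with over 40 N, if the wrist force passes 120 N, or if a joint passes its speed limit or range.

## Working session

There is one attempt and no reset: what is moved stays moved. The work goes in short steps, Python scripts to look and compute and a shell command to move; the robot and the scene stay as the last step left them, time stands still between calls to the robot, and variables do not carry over. Pictures are saved under pics/ and viewed, at most 10 in all, crops included, and the job is handed in when it is done.

```bash
ls; mkdir -p pics
python3 - <<'E'
from station import manip, viewer
import cv2,numpy as np
s=manip.sense();print(s['tcp_pos'],s['tool_rot'],manip.pinch_z)
for n in('top','side','wrist'):
    c=viewer.calibration(n);print(n,{k:(np.round(v,4).tolist() if k!='x' else v) for k,v in c.items() if not isinstance(v,str)})
    cv2.imwrite(f'pics/{n}0.png',viewer.snapshot(n))
E
```

```text
pics
[ 0.27492797 -0.56048702  0.23033121] [ 9.74145671e-01  2.25918211e-01 -6.68844334e-05 -1.08120605e-03] 0.0187
top {'fov_y': 54.5643, 'cx': 274.8593, 'cy': 211.1918, 'T': [[-0.0104, 0.9913, -0.1314, 0.4293], [-0.9998, -0.0082, 0.0174, 0.1964], [0.0162, 0.1315, 0.9912, 1.035], [0.0, 0.0, 0.0, 1.0]]}
side {'fov_y': 50.957, 'cx': 275.8764, 'cy': 211.2705, 'T': [[-0.7733, 0.426, -0.4696, 0.1353], [-0.634, -0.5253, 0.5675, 0.6828], [-0.0049, 0.7366, 0.6764, 0.7123], [0.0, 0.0, 0.0, 1.0]]}
wrist {'fov_y': 69.0986, 'cx': 278.1404, 'cy': 205.7777, 'tool_from_camera': [[0.0001, 0.946, 0.3243, 0.0838], [1.0, 0.0003, -0.0012, 0.0005], [-0.0012, 0.3243, -0.946, -0.1428], [0.0, 0.0, 0.0, 1.0]]}
```

View pics/top0.png

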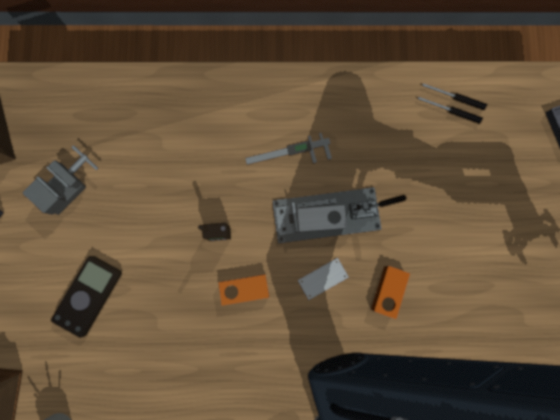

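View pics/side0.png

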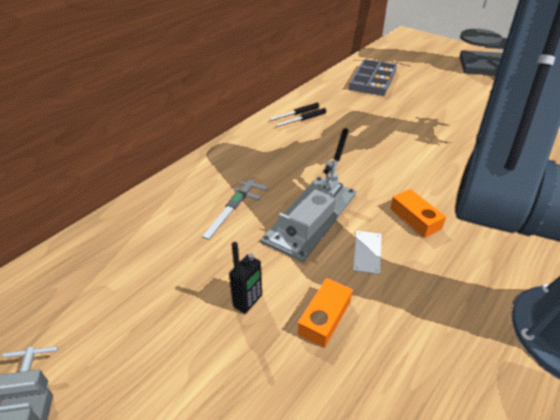

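The top view shows the jig around (327,215), with its bracket on the left (world +y) and the lever on the right. The box's meter hole is at (335,216). The caliper is at (290,152), the radio at (215,232) and the cover at (323,278). I'll enlarge the jig in both pictures.

Run:
```python
from station import viewer
import cv2
for n in('top','side','wrist'):print(viewer.calibration(n).keys(), {k:v for k,v in viewer.calibration(n).items() if k not in('T','tool_from_camera')})
a=cv2.imread('pics/top0.png')[175:255,260:420];cv2.imwrite('pics/c1.png',cv2.convertScaleAbs(cv2.resize(a,None,fx=5,fy=5,interpolation=cv2.INTER_CUBIC),alpha=1.6))
b=cv2.imread('pics/side0.png')[120:265,250:400];cv2.imwrite('pics/c2.png',cv2.resize(b,None,fx=4,fy=4,interpolation=cv2.INTER_CUBIC))
```

```text
dict_keys(['fov_y', 'cx', 'cy', 'T']) {'fov_y': 54.56427745829283, 'cx': 274.8593376294579, 'cy': 211.19176915278135}
dict_keys(['fov_y', 'cx', 'cy', 'T']) {'fov_y': 50.95698817598844, 'cx': 275.8764478924192, 'cy': 211.27046813360548}
dict_keys(['fov_y', 'cx', 'cy', 'tool_from_camera']) {'fov_y': 69.09863270377974, 'cx': 278.1404377613128, 'cy': 205.77772745842447}
```

View pics/c1.png

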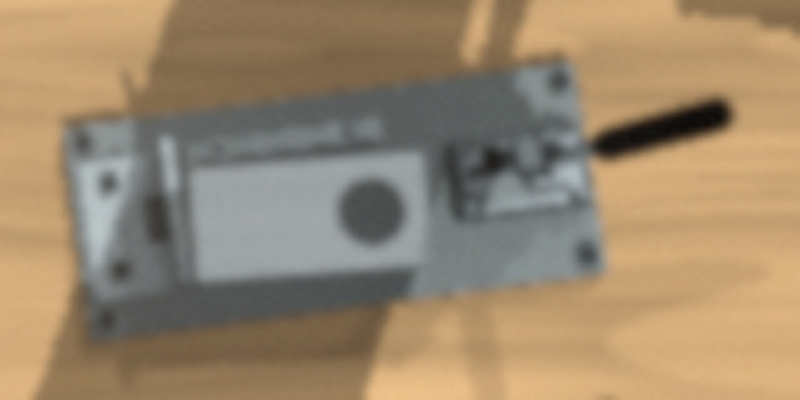

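View pics/c2.png

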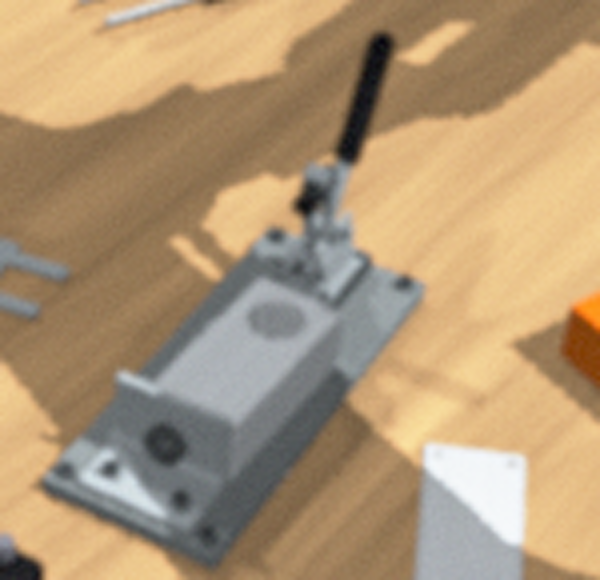

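The top crop shows base plate corners at (66,120), (574,60), (606,270) and (92,342). The box top corners are at about (190,163), (425,150), (422,265) and (197,284), so the box is slightly skewed. In the side crop, the bracket is at lower left and the lever is upright.

```bash
cat > h.py <<'E'
import numpy as np
from scipy.spatial.transform import Rotation as R
from station import manip, viewer
def cam(n,s=None):
    c=viewer.calibration(n); f=210/np.tan(np.radians(c['fov_y']/2))
    if n=='wrist':
        M=np.eye(4);M[:3,:3]=R.from_quat(s['tool_rot']).as_matrix();M[:3,3]=s['tcp_pos'];T=M@np.array(c['tool_from_camera'])
    else: T=np.array(c['T'])
    return T,f,c['cx'],c['cy']
def ray(C,px,z):
    T,f,cx,cy=C; d=T[:3,:3]@np.array([(px[0]-cx)/f,-(px[1]-cy)/f,-1]);o=T[:3,3]
    return o+d*(z-o[2])/d[2]
def proj(C,P):
    T,f,cx,cy=C;p=(np.atleast_2d(P)-T[:3,3])@T[:3,:3];return np.c_[cx+f*p[:,0]/-p[:,2],cy-f*p[:,1]/-p[:,2]]
E
python3 - <<'E'
from h import *
C=cam('top')
u=lambda p:((p[0]+.5)/5-.5+260,(p[1]+.5)/5-.5+175)
pl=np.array([ray(C,u(p),.012) for p in[(66,120),(574,60),(606,270),(92,342)]])
bx=np.array([ray(C,u(p),.052) for p in[(190,163),(425,150),(422,265),(197,284)]])
for n,a in(('plate',pl),('box',bx)):
    d=(a[0]+a[3]-a[1]-a[2])/2; print(n,a.round(4).tolist(),a.mean(0).round(4),np.linalg.norm(d),'yaw of y axis from +Y deg',np.degrees(np.arctan2(-d[0],d[1])))
print('hole',ray(C,u((371,211)),.052))
S=cam('side'); v=lambda p:((p[0]+.5)/4-.5+250,(p[1]+.5)/4-.5+120)
print('side plate',[ray(S,v(p),.012).round(4).tolist() for p in[(45,485),(270,232),(420,288),(218,565)]])
E
```

```text
plate [[0.5973, 0.1833, 0.012], [0.6264, -0.0776, 0.012], [0.5182, -0.0893, 0.012], [0.4843, 0.1714, 0.012]] [0.5566 0.0469 0.012 ] 0.26271208600593277 yaw of y axis from +Y deg 6.893847748330298
box [[0.569, 0.1235, 0.052], [0.5745, 0.0082, 0.052], [0.518, 0.0116, 0.052], [0.5097, 0.1212, 0.052]] [0.5428 0.0661 0.052 ] 0.11264669479135436 yaw of y axis from +Y deg 3.499388323735554
hole [0.5446142  0.03562581 0.052     ]
side plate [[0.5862, 0.19, 0.012], [0.6202, -0.0698, 0.012], [0.516, -0.0825, 0.012], [0.4783, 0.1766, 0.012]]
```

```bash
python3 -m creep '[{"slide":[3.06,-2.62,-0.1],"angular":[0,0,0],"claw":1},{"slide":[3.06,-2.62,-0.1],"angular":[0,0,0],"claw":1},{"slide":[3.06,-2.62,-0.1],"angular":[0,0,0],"claw":1},{"slide":[3.06,-2.62,-0.1],"angular":[0,0,0],"claw":1},{"slide":[3.06,-2.62,-0.1],"angular":[0,0,0],"claw":1},{"slide":[3.06,-2.62,-0.1],"angular":[0,0,0],"claw":1},{"slide":[3.06,-2.62,-0.1],"angular":[0,0,0],"claw":1},{"slide":[3.06,-2.62,-0.1],"angular":[0,0,0],"claw":1},{"slide":[3.06,-2.62,-0.1],"angular":[0,0,0],"claw":1},{"slide":[3.06,-2.62,-0.1],"angular":[0,0,0],"claw":1}]' 40
python3 -m creep '[{"slide":[3.06,-2.62,-0.1],"angular":[0,0,0],"claw":1},{"slide":[3.06,-2.62,-0.1],"angular":[0,0,0],"claw":1},{"slide":[3.06,-2.62,-0.1],"angular":[0,0,0],"claw":1},{"slide":[3.06,-2.62,-0.1],"angular":[0,0,0],"claw":1},{"slide":[3.06,-2.62,-0.1],"angular":[0,0,0],"claw":1},{"slide":[3.06,-2.62,-0.1],"angular":[0,0,0],"claw":1},{"slide":[3.06,-2.62,-0.1],"angular":[0,0,0],"claw":1}]'
python3 -m creep '[{"slide":[0,0,0],"angular":[0,0,-0.1236],"claw":1},{"slide":[0,0,0],"angular":[0,0,-0.1236],"claw":1},{"slide":[0,0,0],"angular":[0,0,-0.1236],"claw":1},{"slide":[0,0,0],"angular":[0,0,-0.1236],"claw":1},{"slide":[0,0,0],"angular":[0,0,-0.1236],"claw":1},{"slide":[0,0,0],"angular":[0,0,-0.1236],"claw":1},{"slide":[0,0,0],"angular":[0,0,-0.1236],"claw":1},{"slide":[0,0,0],"angular":[0,0,-0.1236],"claw":1},{"slide":[0,0,0],"angular":[0,0,-0.1236],"claw":1},{"slide":[0,0,0],"angular":[0,0,-0.1236],"claw":1}]'
python3 -m creep '[{"slide":[0,0,0],"angular":[0,0,0],"claw":1},{"slide":[0,0,0],"angular":[0,0,0],"claw":1}]'
python3 - <<'E'
from h import *
import cv2,pickle
s=manip.sense();cv2.imwrite('pics/w1.png',viewer.snapshot('wrist'))
pickle.dump({k:s[k] for k in('tcp_pos','tool_rot')},open('w1.pkl','wb'))
print(s['q'],R.from_quat(s['tool_rot']).as_matrix().round(3))
E
```

```text
t: 0.98
tcp_pos: [0.4348, -0.1893, 0.2413]
tool_rot: [0.974, 0.226, -0.0, -0.0]
force: [0.5, 0.1, -0.2]
finger_gap: 1.001
gripper_force: 0.0
t: 1.57
tcp_pos: [0.5464, 0.0698, 0.2482]
tool_rot: [0.974, 0.226, -0.0, 0.0]
force: [0.9, 0.1, -0.8]
finger_gap: 0.998
gripper_force: 0.0
t: 2.4
tcp_pos: [0.5459, 0.0678, 0.248]
tool_rot: [0.661, 0.751, -0.0, -0.0]
force: [0.5, -0.7, -1.0]
finger_gap: 0.996
gripper_force: 0.0
t: 2.57
tcp_pos: [0.546, 0.0678, 0.2481]
tool_rot: [0.664, 0.748, -0.0, -0.0]
force: [-0.4, 0.9, -0.7]
finger_gap: 0.999
gripper_force: 0.0
[-7.96685418e-02  4.06751665e-01  1.60186708e+00  1.50790398e-05
  1.13348655e+00 -1.97503104e-01] [[-0.118  0.993 -0.001]
 [ 0.993  0.118  0.   ]
 [ 0.    -0.    -1.   ]]
```

View pics/w1.png

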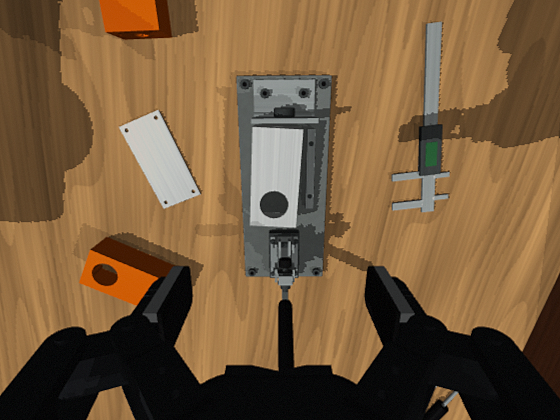

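The wrist view shows the jig upright: bracket at (285,120) at the top, box around (275,175) with its meter hole at (273,205), clamp at (285,255), lever grip down to (287,365). I'll take one enlarged crop for accurate corners.

Run:
```python
import cv2
a=cv2.imread('pics/w1.png')[65:290,225:345];a=cv2.rotate(a,cv2.ROTATE_90_COUNTERCLOCKWISE);cv2.imwrite('pics/c3.png',cv2.convertScaleAbs(cv2.resize(a,None,fx=3.5,fy=3.5,interpolation=cv2.INTER_CUBIC),alpha=1.4))
```

```text
(no output)
```

View pics/c3.png

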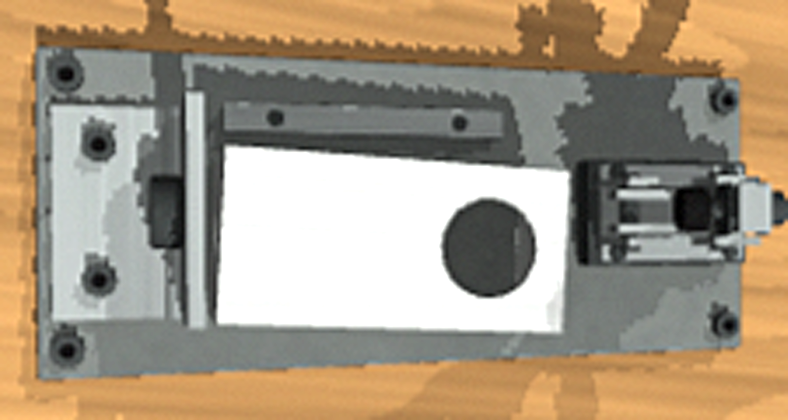

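The crop gives plate corners (37,48), (740,78), (743,348) and (40,380). The bracket's face top edge runs (205,93)–(205,326), and the rail's top corners are (224,101), (500,110) and (503,137). The box top corners are (228,145), (571,170), (562,333) and (217,323), with the meter hole at (489,248).

```bash
cat > fit.py <<'E'
from h import *
import pickle
from scipy.optimize import least_squares
s=pickle.load(open('w1.pkl','rb'));C=cam('wrist',s)
u=lambda p:np.array([344-((p[1]+.5)/3.5-.5),65+(p[0]+.5)/3.5-.5])
pj=[(37,48),(740,78),(743,348),(40,380),(205,93),(205,326),(224,101),(500,110),(503,137)]
pb=[(228,145),(571,170),(562,333),(217,323),(489,248)]
uj=np.array([u(p) for p in pj]);ub=np.array([u(p) for p in pb])
def jp(y0):return np.array([[55,y0,12],[55,y0-265,12],[-55,y0-265,12],[-55,y0,12],[35,57.5,62],[-35,57.5,62],[37.5,48,20],[37.5,-52,20],[27.5,-52,20]])/1e3
def tf(p,P):return R.from_euler('z',p[2]).apply(P)+[p[0],p[1],0]
def Cd(d):
    T,f,a,b=C;T=T.copy();T[:3,3]+=[0,0,d];return T,f,a,b
r=least_squares(lambda v:(proj(Cd(v[4]),tf(v,jp(v[3]*1000)))-uj).ravel(),[.553,.074,.12,.105,0])
print('jig',r.x.round(4),np.degrees(r.x[2]),'res px',r.fun.reshape(-1,2).round(1).tolist())
B=np.array([[27.5,57.5,40],[27.5,-57.5,40],[-27.5,-57.5,40],[-27.5,57.5,40],[0,-30,40]])/1e3;B[:,2]+=.012
b=least_squares(lambda v:(proj(Cd(r.x[4]),tf(v,B))-ub).ravel(),[.543,.067,.06])
print('box',b.x.round(4),np.degrees(b.x[2]),'res',b.fun.reshape(-1,2).round(1).tolist())
print('tcp',s['tcp_pos'])
pickle.dump((r.x[:3],b.x),open('jig.pkl','wb'))
E
cat >> h.py <<'E'
def go(target,yaw,jig=None,s=None):
    """tool-frame shift cm + turn about tool z to reach TCP target (world, or jig frame) with tool x at yaw"""
    s=s or manip.sense();t=np.array(target,float)
    if jig is not None: t=R.from_euler('z',jig[2]).apply(t)+[jig[0],jig[1],0]
    Rt=R.from_quat(s['tool_rot']);x=Rt.apply([1,0,0])
    print('slide cm',(Rt.inv().apply(t-s['tcp_pos'])*100).round(2),'turn z',-(((yaw-np.arctan2(x[1],x[0]))+np.pi)%(2*np.pi)-np.pi).round(4),'t',s['t'],'F',np.round(s['force'],1),'q1,q6',np.round(s['q'][[0,5]] if hasattr(s['q'],'shape') else [s['q'][0],s['q'][5]],3))
E
python3 fit.py
python3 - <<'E'
from h import *
import pickle
j,b=pickle.load(open('jig.pkl','rb'))
go([b[0],b[1],.1],b[2]+np.pi/2); go([b[0],b[1],.018],b[2]+np.pi/2)
E
```

```text
jig [0.5527 0.0723 0.125  0.1068 0.0014] 7.160301937171586 res px [[0.7, 0.2], [0.1, 0.0], [0.4, -0.4], [-0.1, 0.1], [-0.0, -0.4], [-0.3, 0.1], [-0.3, 0.0], [-0.2, 0.6], [-0.2, -0.2]]
box [0.5429 0.0649 0.0634] 3.6336937437813837 res [[-0.1, 0.0], [-0.6, -0.5], [0.5, -0.2], [0.2, 0.3], [0.1, 0.3]]
tcp [0.54598115 0.06776748 0.24811946]
slide cm [-0.25 -0.34 14.81] turn z 0.0546 t 2.6167 F [ 0.4  0.4 -0.3] q1,q6 [-0.08  -0.198]
slide cm [-0.25 -0.33 23.01] turn z 0.0546 t 2.6167 F [ 0.4  0.4 -0.3] q1,q6 [-0.08  -0.198]
```

```bash
python3 -m creep '[{"slide":[-0.25,-0.34,2],"angular":[0,0,0.0546],"claw":1},{"slide":[0,0,4],"angular":[0,0,0],"claw":1},{"slide":[0,0,4],"angular":[0,0,0],"claw":1},{"slide":[0,0,4],"angular":[0,0,0],"claw":1},{"slide":[0,0,3],"angular":[0,0,0],"claw":1},{"slide":[0,0,2],"angular":[0,0,0],"claw":1},{"slide":[0,0,2],"angular":[0,0,0],"claw":1},{"slide":[0,0,1],"angular":[0,0,0],"claw":1},{"slide":[0,0,1],"angular":[0,0,0],"claw":1},{"slide":[0,0,0],"angular":[0,0,0],"claw":1}]' 40
python3 -m creep '[{"slide":[0,0,0],"angular":[0,0,0],"claw":-1},{"slide":[0,0,0],"angular":[0,0,0],"claw":-1},{"slide":[0,0,0],"angular":[0,0,0],"claw":-1},{"slide":[0,0,0],"angular":[0,0,0],"claw":-1},{"slide":[0,0,0],"angular":[0,0,0],"claw":-1},{"slide":[0,0,0],"angular":[0,0,0],"claw":-1},{"slide":[0,0,0],"angular":[0,0,0],"claw":-1},{"slide":[0,0,0],"angular":[0,0,0],"claw":-1}]'
```

```text
t: 3.45
tcp_pos: [0.5424, 0.0649, 0.0169]
tool_rot: [0.684, 0.73, -0.001, -0.001]
force: [-0.7, 0.1, 0.6]
finger_gap: 0.998
gripper_force: 0.0
t: 4.12
tcp_pos: [0.544, 0.0648, 0.0197]
tool_rot: [0.683, 0.73, 0.001, 0.001]
force: [-1.3, -0.4, 6.4]
finger_gap: 0.636
gripper_force: 43.5
```

```bash
python3 -m creep '[{"slide":[0,0,-1],"angular":[0,0,0],"claw":-1},{"slide":[0,0,-2],"angular":[0,0,0],"claw":-1},{"slide":[0,0,-3],"angular":[0,0,0],"claw":-1},{"slide":[0,0,-4],"angular":[0,0,0],"claw":-1},{"slide":[0,0,-4],"angular":[0,0,0],"claw":-1},{"slide":[0,0,-4],"angular":[0,0,0],"claw":-1},{"slide":[0,0,-3],"angular":[0,0,0],"claw":-1},{"slide":[0,0,-2],"angular":[0,0,0],"claw":-1},{"slide":[0,0,-1],"angular":[0,0,0],"claw":-1},{"slide":[0,0,0],"angular":[0,0,0],"claw":-1}]'
python3 - <<'E'
from h import *
go([.5,-.27,.25],np.radians(140))
E
```

```text
t: 4.95
tcp_pos: [0.5441, 0.0648, 0.261]
tool_rot: [0.683, 0.73, 0.002, 0.002]
force: [0.1, -0.1, -1.8]
finger_gap: 0.634
gripper_force: 42.9
slide cm [-33.12  -6.63   1.09] turn z -0.8062 t 4.95 F [ 0.1 -0.1 -1.8] q1,q6 [-0.085 -0.152]
```

```bash
python3 -m creep '[{"slide":[-2,-0.4,0],"angular":[0,0,0],"claw":-1},{"slide":[-3.9,-0.78,0],"angular":[0,0,0],"claw":-1},{"slide":[-3.9,-0.78,0],"angular":[0,0,0],"claw":-1},{"slide":[-3.9,-0.78,0],"angular":[0,0,0],"claw":-1},{"slide":[-3.9,-0.78,0],"angular":[0,0,0],"claw":-1},{"slide":[-3.9,-0.78,0],"angular":[0,0,0],"claw":-1},{"slide":[-3.9,-0.78,0],"angular":[0,0,0],"claw":-1},{"slide":[-3.9,-0.78,0],"angular":[0,0,0],"claw":-1},{"slide":[-2.5,-0.5,0],"angular":[0,0,0],"claw":-1},{"slide":[-1.3,-0.3,0],"angular":[0,0,0],"claw":-1}]'
python3 -m creep '[{"slide":[0,0,0],"angular":[0,0,-0.06],"claw":-1},{"slide":[0,0,1],"angular":[0,0,-0.11],"claw":-1},{"slide":[0,0,2],"angular":[0,0,-0.11],"claw":-1},{"slide":[0,0,3],"angular":[0,0,-0.11],"claw":-1},{"slide":[0,0,3],"angular":[0,0,-0.11],"claw":-1},{"slide":[0,0,3],"angular":[0,0,-0.11],"claw":-1},{"slide":[0,0,3],"angular":[0,0,-0.11],"claw":-1},{"slide":[0,0,3],"angular":[0,0,-0.09],"claw":-1},{"slide":[0,0,2],"angular":[0,0,0],"claw":-1},{"slide":[0,0,1],"angular":[0,0,0],"claw":-1}]'
python3 -m creep '[{"slide":[0,0,1],"angular":[0,0,0],"claw":-1},{"slide":[0,0,0.5],"angular":[0,0,0],"claw":-1},{"slide":[0,0,0],"angular":[0,0,0],"claw":-1}]'
```

```text
t: 5.78
tcp_pos: [0.497, -0.2729, 0.2559]
tool_rot: [0.685, 0.729, -0.001, -0.002]
force: [-0.2, -0.1, -1.4]
finger_gap: 0.631
gripper_force: 42.8
t: 6.62
tcp_pos: [0.496, -0.2667, 0.0441]
tool_rot: [0.34, 0.94, 0.002, -0.004]
force: [-0.5, -0.2, -1.6]
finger_gap: 0.636
gripper_force: 42.8
t: 6.87
tcp_pos: [0.4984, -0.2693, 0.0326]
tool_rot: [0.34, 0.94, 0.0, -0.001]
force: [-0.3, -0.4, -1.1]
finger_gap: 0.635
gripper_force: 42.8
```

```bash
python3 -m creep '[{"slide":[0,0,1],"angular":[0,0,0],"claw":-1},{"slide":[0,0,0.7],"angular":[0,0,0],"claw":-1},{"slide":[0,0,0.3],"angular":[0,0,0],"claw":-1},{"slide":[0,0,0.2],"angular":[0,0,0],"claw":-1},{"slide":[0,0,0.1],"angular":[0,0,0],"claw":-1},{"slide":[0,0,0],"angular":[0,0,0],"claw":-1}]'
```

```text
t: 7.37
tcp_pos: [0.4986, -0.2699, 0.0103]
tool_rot: [0.34, 0.94, -0.0, 0.0]
force: [-0.5, 0.0, -1.3]
finger_gap: 0.637
gripper_force: 42.8
```

```bash
python3 -m creep '[{"slide":[0,0,0.15],"angular":[0,0,0],"claw":-1},{"slide":[0,0,0.1],"angular":[0,0,0],"claw":-1},{"slide":[0,0,0],"angular":[0,0,0],"claw":-1}]'
python3 -m creep '[{"slide":[0,0,0.1],"angular":[0,0,0],"claw":-1},{"slide":[0,0,0],"angular":[0,0,0],"claw":-1}]'
```

```text
t: 7.62
tcp_pos: [0.4986, -0.2699, 0.0078]
tool_rot: [0.34, 0.94, -0.0, 0.0]
force: [0.2, -0.2, -1.7]
finger_gap: 0.642
gripper_force: 42.8
t: 7.78
tcp_pos: [0.4986, -0.2699, 0.0077]
tool_rot: [0.34, 0.94, -0.0, 0.0]
force: [-0.8, 0.6, 4.3]
finger_gap: 0.639
gripper_force: 43.3
```

```bash
python3 -m creep '[{"slide":[0,0,0],"angular":[0,0,0],"claw":1},{"slide":[0,0,0],"angular":[0,0,0],"claw":1},{"slide":[0,0,0],"angular":[0,0,0],"claw":1},{"slide":[0,0,0],"angular":[0,0,0],"claw":1},{"slide":[0,0,0],"angular":[0,0,0],"claw":1},{"slide":[0,0,-1],"angular":[0,0,0],"claw":1},{"slide":[0,0,-3],"angular":[0,0,0],"claw":1},{"slide":[0,0,-3],"angular":[0,0,0],"claw":1},{"slide":[0,0,-2],"angular":[0,0,0.06],"claw":1},{"slide":[0,0,-1],"angular":[0,0,0.12],"claw":1}]'
for i in 1; do
python3 -m creep '[{"slide":[0,0,0],"angular":[0,0,0.12],"claw":1},{"slide":[0,0,0],"angular":[0,0,0.12],"claw":1},{"slide":[0,0,0],"angular":[0,0,0.12],"claw":1},{"slide":[0,0,0],"angular":[0,0,0.12],"claw":1},{"slide":[0,0,0],"angular":[0,0,0.12],"claw":1},{"slide":[0,0,0],"angular":[0,0,0.12],"claw":1},{"slide":[0,0,0],"angular":[0,0,0.12],"claw":1},{"slide":[0,0,0],"angular":[0,0,0.12],"claw":1},{"slide":[0,0,0],"angular":[0,0,0.12],"claw":1},{"slide":[0,0,0],"angular":[0,0,0.12],"claw":1}]'
python3 -m creep '[{"slide":[0,0,0],"angular":[0,0,0.12],"claw":1},{"slide":[0,0,0],"angular":[0,0,0.12],"claw":1},{"slide":[0,0,0],"angular":[0,0,0.12],"claw":1},{"slide":[0,0,0],"angular":[0,0,0.12],"claw":1},{"slide":[0,0,0],"angular":[0,0,0.12],"claw":1},{"slide":[0,0,0],"angular":[0,0,0.12],"claw":1},{"slide":[0,0,0],"angular":[0,0,0.12],"claw":1},{"slide":[0,0,0],"angular":[0,0,0.12],"claw":1},{"slide":[0,0,0],"angular":[0,0,0.12],"claw":1},{"slide":[0,0,0],"angular":[0,0,0.12],"claw":1}]'
python3 -m creep '[{"slide":[0,0,0],"angular":[0,0,0.12],"claw":1},{"slide":[0,0,0],"angular":[0,0,0.12],"claw":1},{"slide":[0,0,0],"angular":[0,0,0.12],"claw":1},{"slide":[0,0,0],"angular":[0,0,0.12],"claw":1},{"slide":[0,0,0],"angular":[0,0,0.0816],"claw":1},{"slide":[0,0,0],"angular":[0,0,0],"claw":1},{"slide":[0,0,0],"angular":[0,0,0],"claw":1}]'; done
python3 - <<'E'
from h import *
import cv2
s=manip.sense();cv2.imwrite('pics/w2.png',viewer.snapshot('wrist'))
go([.4986,-.2699,.0065],np.radians(-40.2),s=s); print(s['tool_rot'])
E
```

```text
t: 8.62
tcp_pos: [0.5, -0.2708, 0.1104]
tool_rot: [0.425, 0.905, -0.001, 0.003]
force: [0.9, -1.0, -0.9]
finger_gap: 0.999
gripper_force: 0.0
t: 9.45
tcp_pos: [0.4986, -0.2698, 0.1075]
tool_rot: [0.862, 0.506, 0.0, 0.0]
force: [0.5, 0.2, -0.2]
finger_gap: 1.002
gripper_force: 0.0
t: 10.28
tcp_pos: [0.4986, -0.2698, 0.1075]
tool_rot: [0.998, -0.069, 0.0, 0.0]
force: [-0.5, -0.4, 0.6]
finger_gap: 1.002
gripper_force: 0.0
t: 10.87
tcp_pos: [0.4986, -0.2698, 0.1073]
tool_rot: [0.941, -0.339, 0.0, 0.0]
force: [0.9, -0.8, 0.2]
finger_gap: 0.999
gripper_force: 0.0
slide cm [-0.000e+00  1.000e-02  1.008e+01] turn z 0.0095 t 10.8667 F [ 0.9 -0.8  0.2] q1,q6 [-0.693  1.57 ]
[ 9.40713523e-01 -3.39202048e-01  1.82704879e-04  6.86452410e-05]
```

View pics/w2.png

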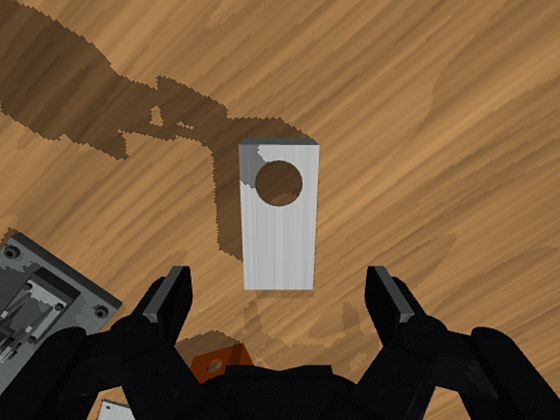

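The box stands square to the tool, blank end (meter hole) up at (279,183), near end at row 290. I'll re-grip it about 3 mm higher so the fingers clear the rail.

```bash
python3 -m creep '[{"slide":[0,0,2],"angular":[0,0,0.0095],"claw":1},{"slide":[0,0,3],"angular":[0,0,0],"claw":1},{"slide":[0,0,2],"angular":[0,0,0],"claw":1},{"slide":[0,0,1.5],"angular":[0,0,0],"claw":1},{"slide":[0,0,1.13],"angular":[0,0,0],"claw":1},{"slide":[0,0,0],"angular":[0,0,0],"claw":1},{"slide":[0,0,0],"angular":[0,0,0],"claw":-1},{"slide":[0,0,0],"angular":[0,0,0],"claw":-1},{"slide":[0,0,0],"angular":[0,0,0],"claw":-1},{"slide":[0,0,0],"angular":[0,0,0],"claw":-1}]' 40
python3 -m creep '[{"slide":[0,0,0],"angular":[0,0,0],"claw":-1},{"slide":[0,0,0],"angular":[0,0,0],"claw":-1},{"slide":[0,0,0],"angular":[0,0,0],"claw":-1},{"slide":[0,0,0],"angular":[0,0,0],"claw":-1},{"slide":[0,0,-1],"angular":[0,0,0],"claw":-1},{"slide":[0,0,-2],"angular":[0,0,0],"claw":-1},{"slide":[0,0,-4],"angular":[0,0,0],"claw":-1},{"slide":[0,0,-4],"angular":[0,0,0],"claw":-1},{"slide":[0,0,-4],"angular":[0,0,0],"claw":-1},{"slide":[0,0,-4],"angular":[0,0,0],"claw":-1}]'
python3 -m creep '[{"slide":[0,0,-3],"angular":[0,0,0],"claw":-1},{"slide":[0,0,-2],"angular":[0,0,0],"claw":-1},{"slide":[0,0,-1],"angular":[0,0,0],"claw":-1},{"slide":[0,0,0],"angular":[0,0,0],"claw":-1}]'
python3 - <<'E'
from h import *
import pickle
j,b=pickle.load(open('jig.pkl','rb'))
go([-.004,-.006,.25],j[2]+np.pi/2,jig=j)
E
```

```text
t: 11.75
tcp_pos: [0.4994, -0.2705, 0.0118]
tool_rot: [0.939, -0.345, 0.001, 0.0]
force: [0.8, 0.1, 3.1]
finger_gap: 0.638
gripper_force: 43.5
t: 12.58
tcp_pos: [0.4978, -0.2691, 0.2025]
tool_rot: [0.939, -0.345, -0.001, -0.0]
force: [-0.4, -0.2, -2.5]
finger_gap: 0.64
gripper_force: 43.0
t: 12.92
tcp_pos: [0.4994, -0.2703, 0.2632]
tool_rot: [0.939, -0.345, 0.002, 0.001]
force: [0.3, 0.8, -1.6]
finger_gap: 0.634
gripper_force: 43.1
slide cm [-17.93 -28.87   1.23] turn z -2.3995 t 12.9167 F [ 0.3  0.8 -1.6] q1,q6 [-0.693  1.582]
```

```bash
python3 -m creep '[{"slide":[-1,-1.6,0],"angular":[0,0,0],"claw":-1},{"slide":[-2.1,-3.4,0],"angular":[0,0,0],"claw":-1},{"slide":[-2.1,-3.4,0],"angular":[0,0,0],"claw":-1},{"slide":[-2.1,-3.4,0],"angular":[0,0,0],"claw":-1},{"slide":[-2.1,-3.4,0],"angular":[0,0,0],"claw":-1},{"slide":[-2.1,-3.4,0],"angular":[0,0,0],"claw":-1},{"slide":[-2.1,-3.4,0],"angular":[0,0,0],"claw":-1},{"slide":[-2.1,-3.4,0],"angular":[0,0,0],"claw":-1},{"slide":[-1.4,-2.2,0],"angular":[0,0,0],"claw":-1},{"slide":[-0.8,-1.2,0],"angular":[0,0,-0.06],"claw":-1}]'
python3 -m creep '[{"slide":[0,0,0],"angular":[0,0,-0.12],"claw":-1},{"slide":[0,0,0],"angular":[0,0,-0.12],"claw":-1},{"slide":[0,0,0],"angular":[0,0,-0.12],"claw":-1},{"slide":[0,0,0],"angular":[0,0,-0.12],"claw":-1},{"slide":[0,0,0],"angular":[0,0,-0.12],"claw":-1},{"slide":[0,0,0],"angular":[0,0,-0.12],"claw":-1},{"slide":[0,0,0],"angular":[0,0,-0.12],"claw":-1},{"slide":[0,0,0],"angular":[0,0,-0.12],"claw":-1},{"slide":[0,0,0],"angular":[0,0,-0.12],"claw":-1},{"slide":[0,0,0],"angular":[0,0,-0.12],"claw":-1}]'
python3 -m creep '[{"slide":[0,0,0],"angular":[0,0,-0.12],"claw":-1},{"slide":[0,0,0],"angular":[0,0,-0.12],"claw":-1},{"slide":[0,0,0],"angular":[0,0,-0.12],"claw":-1},{"slide":[0,0,0],"angular":[0,0,-0.12],"claw":-1},{"slide":[0,0,0],"angular":[0,0,-0.12],"claw":-1},{"slide":[0,0,0],"angular":[0,0,-0.12],"claw":-1},{"slide":[0,0,0],"angular":[0,0,-0.12],"claw":-1},{"slide":[0,0,0],"angular":[0,0,-0.12],"claw":-1},{"slide":[0,0,0],"angular":[0,0,-0.12],"claw":-1},{"slide":[0,0,0],"angular":[0,0,-0.06],"claw":-1}]'
python3 -m creep '[{"slide":[0,0,0],"angular":[0,0,0],"claw":-1},{"slide":[0,0,0],"angular":[0,0,0],"claw":-1}]'
python3 - <<'E'
from h import *
import pickle
j,b=pickle.load(open('jig.pkl','rb'))
go([-.003,-.006,.045],j[2]+np.pi/2,jig=j)
E
```

```text
t: 13.75
tcp_pos: [0.5468, 0.0692, 0.258]
tool_rot: [0.949, -0.314, -0.003, 0.0]
force: [0.5, -0.7, -1.2]
finger_gap: 0.633
gripper_force: 43.0
t: 14.58
tcp_pos: [0.5468, 0.0657, 0.2579]
tool_rot: [0.961, 0.277, -0.003, -0.001]
force: [-0.2, -0.7, -1.9]
finger_gap: 0.634
gripper_force: 43.0
t: 15.42
tcp_pos: [0.5468, 0.0657, 0.2578]
tool_rot: [0.66, 0.752, -0.002, -0.002]
force: [0.2, -0.1, -1.1]
finger_gap: 0.636
gripper_force: 43.0
t: 15.58
tcp_pos: [0.5473, 0.0656, 0.2586]
tool_rot: [0.662, 0.749, -0.001, -0.002]
force: [-0.1, 0.5, -1.4]
finger_gap: 0.636
gripper_force: 43.0
slide cm [-0.03  0.41 21.36] turn z -0.0015 t 15.5833 F [-0.1  0.5 -1.4] q1,q6 [-0.083 -0.207]
```

```bash
python3 -m creep '[{"slide":[0,0.41,2],"angular":[0,0,0],"claw":-1},{"slide":[0,0,3.5],"angular":[0,0,0],"claw":-1},{"slide":[0,0,4],"angular":[0,0,0],"claw":-1},{"slide":[0,0,4],"angular":[0,0,0],"claw":-1},{"slide":[0,0,3],"angular":[0,0,0],"claw":-1},{"slide":[0,0,2],"angular":[0,0,0],"claw":-1},{"slide":[0,0,1.5],"angular":[0,0,0],"claw":-1},{"slide":[0,0,1],"angular":[0,0,0],"claw":-1},{"slide":[0,0,0.36],"angular":[0,0,0],"claw":-1},{"slide":[0,0,0],"angular":[0,0,0],"claw":-1}]'
python3 - <<'E'
from h import *
import pickle
j,b=pickle.load(open('jig.pkl','rb'))
go([-.003,-.006,.0235],j[2]+np.pi/2,jig=j)
E
```

```text
t: 16.42
tcp_pos: [0.5521, 0.0661, 0.046]
tool_rot: [0.662, 0.75, -0.001, -0.001]
force: [-0.0, 0.4, -0.9]
finger_gap: 0.636
gripper_force: 43.1
slide cm [ 0.01 -0.15  2.25] turn z -0.0004 t 16.4167 F [-0.   0.4 -0.9] q1,q6 [-0.082 -0.206]
```

```bash
python3 -m creep '[{"slide":[0,-0.12,0.7],"angular":[0,0,0],"claw":-1},{"slide":[0,0,0.7],"angular":[0,0,0],"claw":-1},{"slide":[0,0,0.4],"angular":[0,0,0],"claw":-1},{"slide":[0,0,0.3],"angular":[0,0,0],"claw":-1},{"slide":[0,0,0.1],"angular":[0,0,0],"claw":-1},{"slide":[0,0,0.05],"angular":[0,0,0],"claw":-1},{"slide":[0,0,0],"angular":[0,0,0],"claw":-1}]'
```

```text
t: 17.0
tcp_pos: [0.5515, 0.0659, 0.0245]
tool_rot: [0.661, 0.75, 0.0, 0.0]
force: [0.6, -0.4, -1.7]
finger_gap: 0.637
gripper_force: 43.1
```

```bash
python3 -m creep '[{"slide":[0,0,0.1],"angular":[0,0,0],"claw":-1},{"slide":[0,0,0],"angular":[0,0,0],"claw":-1}]'
python3 -m creep '[{"slide":[0,0,0.1],"angular":[0,0,0],"claw":-1},{"slide":[0,0,0],"angular":[0,0,0],"claw":-1}]'
```

```text
t: 17.17
tcp_pos: [0.5517, 0.0659, 0.0238]
tool_rot: [0.661, 0.75, 0.0, 0.0]
force: [0.9, 0.1, 0.7]
finger_gap: 0.632
gripper_force: 43.3
t: 17.33
tcp_pos: [0.5518, 0.0659, 0.0238]
tool_rot: [0.661, 0.75, 0.0, 0.0]
force: [-0.4, -0.0, 7.9]
finger_gap: 0.634
gripper_force: 44.2
```

```bash
python3 -m creep '[{"slide":[0.1,0,-0.1],"angular":[0,0,0],"claw":-1},{"slide":[0.1,0,0],"angular":[0,0,0],"claw":-1},{"slide":[0.1,0,0],"angular":[0,0,0],"claw":-1},{"slide":[0.1,0,0],"angular":[0,0,0],"claw":-1},{"slide":[0,0,0],"angular":[0,0,0],"claw":-1}]'
python3 -m creep '[{"slide":[0.1,0,0],"angular":[0,0,0],"claw":-1},{"slide":[0,0,0],"angular":[0,0,0],"claw":-1}]'
python3 -m creep '[{"slide":[0.1,0,0],"angular":[0,0,0],"claw":-1},{"slide":[0,0,0],"angular":[0,0,0],"claw":-1}]'
python3 -m creep '[{"slide":[0,0.1,0],"angular":[0,0,0],"claw":-1},{"slide":[0,0,0],"angular":[0,0,0],"claw":-1}]'
python3 -m creep '[{"slide":[0,0.1,0],"angular":[0,0,0],"claw":-1},{"slide":[0,0,0],"angular":[0,0,0],"claw":-1}]'
```

```text
t: 17.75
tcp_pos: [0.5516, 0.0697, 0.0238]
tool_rot: [0.661, 0.75, 0.0, 0.001]
force: [-0.9, -2.9, 4.5]
finger_gap: 0.637
gripper_force: 43.9
t: 17.92
tcp_pos: [0.5515, 0.0706, 0.0238]
tool_rot: [0.661, 0.75, 0.0, 0.001]
force: [0.7, -2.8, 4.1]
finger_gap: 0.634
gripper_force: 43.9
t: 18.08
tcp_pos: [0.5514, 0.0716, 0.0238]
tool_rot: [0.661, 0.75, 0.0, 0.001]
force: [0.6, -3.1, 4.8]
finger_gap: 0.638
gripper_force: 43.9
t: 18.25
tcp_pos: [0.5515, 0.0717, 0.0238]
tool_rot: [0.661, 0.75, -0.0, -0.0]
force: [-0.7, -4.5, 6.6]
finger_gap: 0.635
gripper_force: 44.1
t: 18.42
tcp_pos: [0.5515, 0.0718, 0.0238]
tool_rot: [0.661, 0.75, -0.001, -0.001]
force: [-2.8, -4.0, 8.0]
finger_gap: 0.637
gripper_force: 44.2
```

```bash
python3 -m creep '[{"slide":[0.1,0,-0.05],"angular":[0,0,0],"claw":-1},{"slide":[0,0,0],"angular":[0,0,0],"claw":-1}]'
python3 -m creep '[{"slide":[0,0.1,0],"angular":[0,0,0],"claw":-1},{"slide":[0,0,0],"angular":[0,0,0],"claw":-1}]'
python3 -m creep '[{"slide":[0.1,0,0],"angular":[0,0,0],"claw":-1},{"slide":[0,0,0],"angular":[0,0,0],"claw":-1}]'
```

```text
t: 18.58
tcp_pos: [0.5517, 0.0732, 0.0238]
tool_rot: [0.662, 0.75, -0.0, -0.001]
force: [-2.6, -2.7, 3.8]
finger_gap: 0.634
gripper_force: 43.8
t: 18.75
tcp_pos: [0.5517, 0.0733, 0.0239]
tool_rot: [0.662, 0.75, -0.001, -0.002]
force: [-4.0, -3.9, 6.1]
finger_gap: 0.635
gripper_force: 44.0
t: 18.92
tcp_pos: [0.5517, 0.0737, 0.0239]
tool_rot: [0.662, 0.75, -0.001, -0.001]
force: [-3.0, -5.9, 6.8]
finger_gap: 0.636
gripper_force: 44.0
```

```bash
python3 -m creep '[{"slide":[0.1,0.05,0],"angular":[0,0,0],"claw":-1},{"slide":[0,0,0],"angular":[0,0,0],"claw":-1}]'
python3 -m creep '[{"slide":[0.1,0.05,0],"angular":[0,0,0],"claw":-1},{"slide":[0,0,0],"angular":[0,0,0],"claw":-1}]'
python3 -m creep '[{"slide":[0,0.1,0],"angular":[0,0,0],"claw":-1},{"slide":[0,0,0],"angular":[0,0,0],"claw":-1}]'
python3 - <<'E'
from h import *
import pickle
j,b=pickle.load(open('jig.pkl','rb'));s=manip.sense()
print(R.from_euler('z',-j[2]).apply(s['tcp_pos']-np.array([j[0],j[1],0])),R.from_euler('z',-j[2]).apply(s['force']),s['ft_torque']);go([0,0,.024],j[2]+np.pi/2,jig=j)
E
```

```text
t: 19.08
tcp_pos: [0.5516, 0.0744, 0.0239]
tool_rot: [0.662, 0.75, -0.002, -0.002]
force: [-4.6, -7.8, 7.1]
finger_gap: 0.635
gripper_force: 44.1
t: 19.25
tcp_pos: [0.5516, 0.0751, 0.0239]
tool_rot: [0.662, 0.75, -0.002, -0.002]
force: [-6.2, -7.9, 8.0]
finger_gap: 0.635
gripper_force: 44.2
t: 19.42
tcp_pos: [0.5516, 0.0751, 0.024]
tool_rot: [0.662, 0.75, -0.003, -0.003]
force: [-6.9, -9.4, 10.9]
finger_gap: 0.634
gripper_force: 44.3
[-0.00075924  0.00296233  0.0239806 ] [-7.99459709 -8.45142963 10.87557993] [-1.34537069  1.10125465 -0.49712362]
slide cm [-0.3   0.08 -0.  ] turn z -0.0011 t 19.4167 F [-6.9 -9.4 10.9] q1,q6 [-0.064 -0.186]
```

```bash
python3 -m creep '[{"slide":[0,-0.1,-0.1],"angular":[0,0,0],"claw":-1},{"slide":[0,0,0],"angular":[0,0,0],"claw":-1}]'
python3 -m creep '[{"slide":[0.1,0,0],"angular":[0,0,0],"claw":-1},{"slide":[0,0,0],"angular":[0,0,0],"claw":-1}]'
python3 -m creep '[{"slide":[0.1,0,0],"angular":[0,0,0],"claw":-1},{"slide":[0,0,0],"angular":[0,0,0],"claw":-1}]'
python3 - <<'E'
from h import *
import cv2,pickle
s=manip.sense();pickle.dump({k:s[k] for k in('tcp_pos','tool_rot')},open('w3.pkl','wb'))
a=viewer.snapshot('wrist');t=viewer.snapshot('side')[120:265,250:400]
cv2.imwrite('pics/w3f.png',a)
t=cv2.resize(t,None,fx=2,fy=2);b=np.zeros((420,800,3),np.uint8);b[:,:500]=a[:,30:530];b[:290,500:]=t;cv2.imwrite('pics/w3.png',b)
E
```

```text
t: 19.58
tcp_pos: [0.5515, 0.0755, 0.0241]
tool_rot: [0.662, 0.75, -0.002, -0.002]
force: [-3.6, -6.0, 2.3]
finger_gap: 0.637
gripper_force: 44.2
t: 19.75
tcp_pos: [0.5515, 0.0756, 0.0242]
tool_rot: [0.662, 0.75, -0.003, -0.002]
force: [-3.8, -12.3, 1.5]
finger_gap: 0.638
gripper_force: 44.2
t: 19.92
tcp_pos: [0.5515, 0.0756, 0.0242]
tool_rot: [0.662, 0.75, -0.003, -0.001]
force: [-4.4, -15.6, 2.8]
finger_gap: 0.637
gripper_force: 44.2
```

View pics/w3.png

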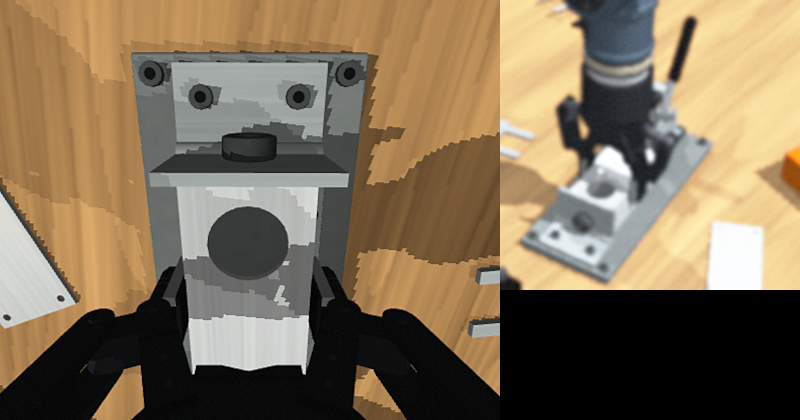

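The wrist view shows the blank end (meter hole at (247,243)) against the bracket's face (row 185), with the rail alongside on the right. y has stopped firmly at 15 N. I'll add a little push toward the rail and then release.

```bash
python3 -m creep '[{"slide":[-0.08,0.1,0],"angular":[0,0,0],"claw":-1},{"slide":[0,0.05,0],"angular":[0,0,0],"claw":-1},{"slide":[0,0,0],"angular":[0,0,0],"claw":-1}]'
python3 -m creep '[{"slide":[0,-0.08,0],"angular":[0,0,0],"claw":0.5},{"slide":[0,0,0],"angular":[0,0,0],"claw":1},{"slide":[0,0,0],"angular":[0,0,0],"claw":1},{"slide":[0,0,0],"angular":[0,0,0],"claw":1},{"slide":[0,0,0],"angular":[0,0,0],"claw":1},{"slide":[0,0,-1],"angular":[0,0,0],"claw":1},{"slide":[0,0,-2],"angular":[0,0,0],"claw":1},{"slide":[0,0,-4],"angular":[0,0,0],"claw":1},{"slide":[0,0,-4],"angular":[0,0,0],"claw":1},{"slide":[0,0,-4],"angular":[0,0,0],"claw":1}]'
python3 -m creep '[{"slide":[0,0,-4],"angular":[0,0,0],"claw":1},{"slide":[0,0,-2.5],"angular":[0,0,0],"claw":1},{"slide":[0,0,-1],"angular":[0,0,0],"claw":1},{"slide":[0,0,0],"angular":[0,0,0],"claw":-1},{"slide":[0,0,0],"angular":[0,0,0],"claw":-1}]'
python3 - <<'E'
from h import *
import cv2,pickle
s=manip.sense();cv2.imwrite('pics/w4f.png',viewer.snapshot('wrist'));print(s['tool_rot'])
pickle.dump({k:s[k] for k in('tcp_pos','tool_rot')},open('w4.pkl','wb'))
a=cv2.imread('pics/w4f.png')[60:290,215:345];a=cv2.rotate(a,cv2.ROTATE_90_COUNTERCLOCKWISE);cv2.imwrite('pics/c4.png',cv2.convertScaleAbs(cv2.resize(a,None,fx=3.4,fy=3.4,interpolation=cv2.INTER_CUBIC),alpha=1.2))
E
```

```text
t: 20.27
tcp_pos: [0.5515, 0.0756, 0.0241]
tool_rot: [0.662, 0.75, -0.004, -0.003]
force: [-6.0, -11.9, 4.9]
finger_gap: 0.635
gripper_force: 44.5
t: 21.1
tcp_pos: [0.5541, 0.0779, 0.1769]
tool_rot: [0.661, 0.75, -0.0, -0.0]
force: [1.9, 0.0, -0.2]
finger_gap: 1.004
gripper_force: 0.0
t: 21.52
tcp_pos: [0.554, 0.0778, 0.2496]
tool_rot: [0.661, 0.75, -0.0, -0.0]
force: [-0.4, 0.4, -0.6]
finger_gap: 0.753
gripper_force: 0.0
[ 6.61379886e-01  7.50051040e-01 -1.47787708e-04 -2.48752374e-04]
```

View pics/c4.png

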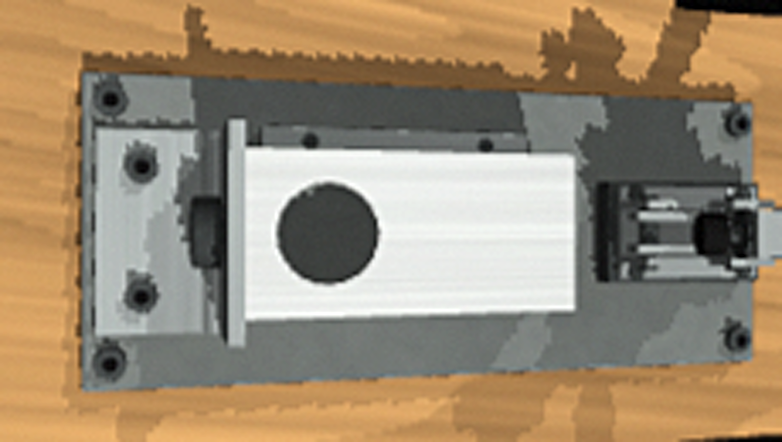

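The crop shows the box square: corners (247,149), (575,153), (575,311) and (247,319), meter hole (328,233) at the bracket end. The plate corners are (83,73), (750,103), (750,358) and (84,390). I'll check the pose by fit.

```bash
sed -e "s/w1.pkl/w4.pkl/;s/344-((p\[1\]+.5)\/3.5-.5),65+(p\[0\]+.5)\/3.5-.5/344-((p[1]+.5)\/3.4-.5),60+(p[0]+.5)\/3.4-.5/;s/^pj=.*/pj=[(83,73),(750,103),(750,358),(84,390),(245,120),(245,346)]/;s/^pb=.*/pb=[(575,153),(575,311),(328,233)]/;s/,\[37.5,48,20\].*\]\])/]])/;s/jig.pkl/jig2.pkl/;s/^B=.*/B=np.array([[27.5,-57.5,40],[-27.5,-57.5,40],[0,30,40]])\/1e3;B[:,2]+=.012/" fit.py > fit2.py; python3 fit2.py
python3 - <<'E'
from h import *
import pickle
j,_=pickle.load(open('jig2.pkl','rb'));j1,_=pickle.load(open('jig.pkl','rb'));b=_=pickle.load(open('jig2.pkl','rb'))[1]
print('box in jig',R.from_euler('z',-j[2]).apply([*(b[:2]-j[:2]),0])*1e3,'yaw',b[2]-j[2])
# lever press path: finger corner at jig
for th in(62,50,35,20,5):
    t=np.radians(th);r=90;y=-119.5-r*np.cos(t)+8*np.sin(t);z=58+r*np.sin(t)+8*np.cos(t);print(th,'corner y,z',round(y,1),round(z,1),'tcp y',round(y+11,1))
go([0,-.120,.19],j1[2]+np.pi/2,jig=j1)
E
```

```text
File "fit2.py", line 9
    def jp(y0):return np.array([[55,y0,12],[55,y0-265,12],[-55,y0-265,12],[-55,y0,12],[35,57.5,62],[-35,57.5,62]]])/1e3
                                                                                                                 ^
SyntaxError: closing parenthesis ']' does not match opening parenthesis '('
Traceback (most recent call last):
FileNotFoundError: [Errno 2] No such file or directory: 'jig2.pkl'
```

```bash
sed -i "s/62\]\]\])/62]])/" fit2.py; python3 fit2.py
python3 - <<'E'
from h import *
import pickle
j,b=pickle.load(open('jig2.pkl','rb'));j1,_=pickle.load(open('jig.pkl','rb'))
print('box in jig',R.from_euler('z',-j[2]).apply([*(b[:2]-j[:2]),0])*1e3,'yaw',b[2]-j[2])
for th in(62,50,35,20,5):
    t=np.radians(th);r=90;y=-119.5-r*np.cos(t)+8*np.sin(t);z=58+r*np.sin(t)+8*np.cos(t);print(th,'corner y,z',round(y,1),round(z,1),'tcp y',round(y+11,1))
go([0,-.120,.19],j1[2]+np.pi/2,jig=j1)
E
```

```text
jig [0.5527 0.0721 0.1258 0.1071 0.0039] 7.206624382622134 res px [[0.2, 0.2], [0.3, -0.0], [-0.3, -0.0], [-0.5, -0.1], [-0.4, -0.0], [0.6, -0.0]]
box [0.5526 0.0708 0.1269] 7.268219302264804 res [[-0.8, -0.5], [0.8, -0.5], [0.0, 0.8]]
tcp [0.55400515 0.07779837 0.24960749]
box in jig [-0.22300712 -1.32873585  0.        ] yaw 0.0010750341502659133
62 corner y,z -154.7 141.2 tcp y -143.7
50 corner y,z -171.2 132.1 tcp y -160.2
35 corner y,z -188.6 116.2 tcp y -177.6
20 corner y,z -201.3 96.3 tcp y -190.3
5 corner y,z -208.5 73.8 tcp y -197.5
slide cm [-12.54  -0.11   5.83] turn z 0.0003 t 21.5667 F [0.3 0.2 0.2] q1,q6 [-0.06  -0.186]
```

The box is home: x −0.2 mm, y about −1 mm, yaw 0.001 rad. Next is the lever.

```bash
python3 -m creep '[{"slide":[-2,-0.1,0],"angular":[0,0,0],"claw":-1},{"slide":[-4,0,0],"angular":[0,0,0],"claw":-1},{"slide":[-4,0,1],"angular":[0,0,0],"claw":-1},{"slide":[-2.3,0,2],"angular":[0,0,0],"claw":-1},{"slide":[-1,0,3],"angular":[0,0,0],"claw":-1},{"slide":[0,0,2],"angular":[0,0,0],"claw":-1},{"slide":[0,0,1.5],"angular":[0,0,0],"claw":-1},{"slide":[0,0,1],"angular":[0,0,0],"claw":-1},{"slide":[0,0,0],"angular":[0,0,0],"claw":-1},{"slide":[0,0,0],"angular":[0,0,0],"claw":-1}]' 60
python3 - <<'E'
from h import *
import pickle
j,_=pickle.load(open('jig.pkl','rb'))
go([0,-.1437,.1412],j[2]+np.pi/2,jig=j)
E
```

```text
t: 22.4
tcp_pos: [0.5694, -0.054, 0.1434]
tool_rot: [0.661, 0.75, -0.001, -0.002]
force: [0.6, 0.0, 0.4]
finger_gap: -0.0
gripper_force: 0.0
slide cm [-1.63 -0.08  0.22] turn z 0.0006 t 22.4 F [0.6 0.  0.4] q1,q6 [-0.29  -0.415]
```

```bash
python3 -m creep '[{"slide":[-0.8,-0.08,0.1],"angular":[0,0,0],"claw":-1},{"slide":[-0.8,0,0.1],"angular":[0,0,0],"claw":-1},{"slide":[-0.55,0,0.27],"angular":[0,0,0],"claw":-1},{"slide":[-0.55,0,0.3],"angular":[0,0,0],"claw":-1},{"slide":[-0.55,0,0.34],"angular":[0,0,0],"claw":-1},{"slide":[0,0,0],"angular":[0,0,0],"claw":-1}]'
python3 -m creep '[{"slide":[-0.6,0,0.5],"angular":[0,0,0],"claw":-1},{"slide":[-0.58,0,0.53],"angular":[0,0,0],"claw":-1},{"slide":[-0.56,0,0.56],"angular":[0,0,0],"claw":-1},{"slide":[-0.46,0,0.63],"angular":[0,0,0],"claw":-1},{"slide":[-0.42,0,0.66],"angular":[0,0,0],"claw":-1},{"slide":[-0.39,0,0.7],"angular":[0,0,0],"claw":-1},{"slide":[0,0,0],"angular":[0,0,0],"claw":-1}]'
python3 - <<'E'
from h import *
import pickle
j,_=pickle.load(open('jig.pkl','rb'))
go([0,-.1975,.0738],j[2]+np.pi/2,jig=j)
E
```

```text
t: 22.9
tcp_pos: [0.5746, -0.0882, 0.1345]
tool_rot: [0.662, 0.75, 0.0, 0.001]
force: [0.1, 1.1, 0.8]
finger_gap: 0.0
gripper_force: 0.5
t: 23.48
tcp_pos: [0.5779, -0.1181, 0.0977]
tool_rot: [0.662, 0.75, -0.0, 0.001]
force: [1.2, -0.2, 1.3]
finger_gap: 0.007
gripper_force: 0.4
slide cm [-0.54 -0.13  2.4 ] turn z -0.0003 t 23.4833 F [ 1.2 -0.2  1.3] q1,q6 [-0.391 -0.515]
```

```bash
python3 -m creep '[{"slide":[-0.24,-0.1,0.7],"angular":[0,0,0],"claw":-1},{"slide":[-0.2,0,0.8],"angular":[0,0,0],"claw":-1}]'
python3 -m creep '[{"slide":[-0.1,0,0.7],"angular":[0,0,0],"claw":-1},{"slide":[0,0,0.2],"angular":[0,0,0],"claw":-1}]'
python3 -m creep '[{"slide":[0,0,0.2],"angular":[0,0,0],"claw":-1},{"slide":[0,0,0],"angular":[0,0,0],"claw":-1}]'
```

```text
t: 23.65
tcp_pos: [0.5784, -0.1225, 0.0843]
tool_rot: [0.661, 0.75, 0.0, 0.002]
force: [0.6, -1.6, 5.4]
finger_gap: -0.0
gripper_force: 2.4
t: 23.82
tcp_pos: [0.5786, -0.1239, 0.0746]
tool_rot: [0.661, 0.75, -0.0, 0.002]
force: [-0.2, -3.8, 8.1]
finger_gap: -0.001
gripper_force: 3.6
t: 23.98
tcp_pos: [0.5786, -0.124, 0.0733]
tool_rot: [0.661, 0.75, -0.0, 0.003]
force: [1.1, -2.1, 5.6]
finger_gap: -0.002
gripper_force: 2.3
```

Contact, with force rising. I'll press on to the stop.

```bash
python3 -m creep '[{"slide":[0,0,0.2],"angular":[0,0,0],"claw":-1},{"slide":[0,0,0],"angular":[0,0,0],"claw":-1}]'
python3 -m creep '[{"slide":[0,0,0.2],"angular":[0,0,0],"claw":-1},{"slide":[0,0,0],"angular":[0,0,0],"claw":-1}]'
python3 -m creep '[{"slide":[0,0,0.2],"angular":[0,0,0],"claw":-1},{"slide":[0,0,0],"angular":[0,0,0],"claw":-1}]'
```

```text
t: 24.15
tcp_pos: [0.5787, -0.124, 0.0728]
tool_rot: [0.661, 0.75, -0.0, 0.003]
force: [-2.2, -3.1, 13.9]
finger_gap: 0.002
gripper_force: 6.7
t: 24.32
tcp_pos: [0.5788, -0.1241, 0.0725]
tool_rot: [0.661, 0.75, -0.0, 0.003]
force: [-4.9, -2.9, 23.9]
finger_gap: 0.002
gripper_force: 11.6
t: 24.48
tcp_pos: [0.5788, -0.1241, 0.0721]
tool_rot: [0.661, 0.751, -0.0, 0.003]
force: [-6.1, -1.1, 34.0]
finger_gap: -0.002
gripper_force: 16.6
```

The lever is hard on its stop. I'll retreat and check.

```bash
python3 -m creep '[{"slide":[0,0,-1],"angular":[0,0,0],"claw":-1},{"slide":[0,0,-2],"angular":[0,0,0],"claw":-1},{"slide":[0,0,-4],"angular":[0,0,0],"claw":-1},{"slide":[0,0,-4],"angular":[0,0,0],"claw":-1},{"slide":[0,0,-4],"angular":[0,0,0],"claw":-1},{"slide":[0,0,-2],"angular":[0,0,0],"claw":-1},{"slide":[0,0,-1],"angular":[0,0,0],"claw":-1},{"slide":[0,0,0],"angular":[0,0,0],"claw":-1},{"slide":[0,0,0],"angular":[0,0,0],"claw":-1}]'
python3 - <<'E'
from h import *
import cv2,pickle
s=manip.sense();a=viewer.snapshot('wrist');t=viewer.snapshot('side')
b=np.zeros((600,800,3),np.uint8)
b[:420,:380]=a[:,90:470];b[:580,380:]=cv2.resize(t[120:265,270:375],None,fx=4,fy=4,interpolation=cv2.INTER_CUBIC)
cv2.imwrite('pics/end.png',b)
j,_=pickle.load(open('jig.pkl','rb'));C=cam('wrist',s)
J=lambda P:R.from_euler('z',j[2]).apply(np.array(P)/1e3)+[j[0],j[1],0]
print(proj(C,J([[0,-204,65],[0,-40.5,52],[27.5,-57.5,52],[-27.5,-57.5,52],[27.5,57.5,52]]))-[90,0])
S=cam('side');print((proj(S,J([[0,-204,65],[0,-159,133],[0,-40.5,52]]))-[270,120])*4+[380,0])
E
```

```text
t: 25.23
tcp_pos: [0.5761, -0.1217, 0.245]
tool_rot: [0.661, 0.75, -0.0, -0.001]
force: [-1.2, -0.2, 0.3]
finger_gap: -0.003
gripper_force: 0.0
[[ 188.88459928  189.32003449]
 [ 189.09345186   22.4358179 ]
 [ 217.03820486   42.16952727]
 [ 161.1024888    42.1529843 ]
 [ 221.21106919 -107.43694267]]
[[683.88180194 143.83531495]
 [662.48700088  86.63555946]
 [558.29020981 303.42623332]]
```

View pics/end.png

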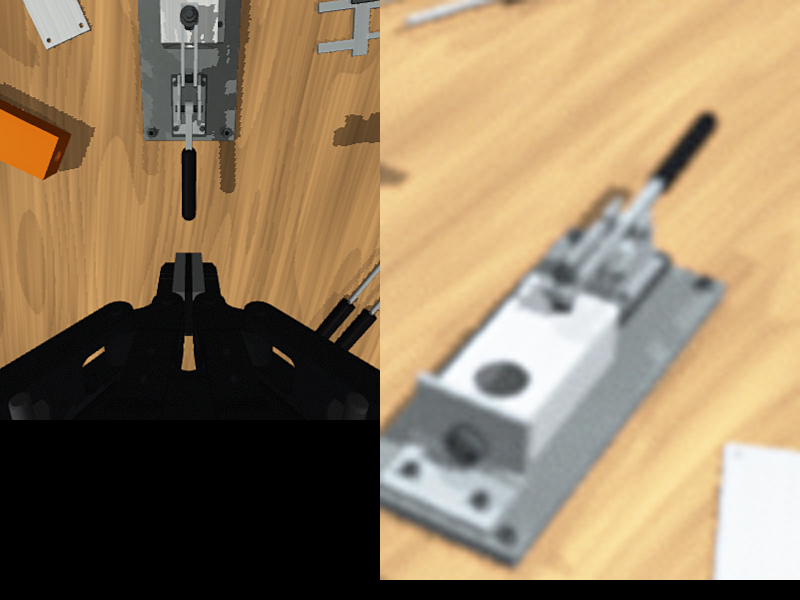

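The final picture shows the lever down (grip at (189,185), on the predicted line). The pad is on the box top at (189,17), and the box end is at row 43 against 42 predicted.

```bash
python3 -c "
from station import ticket
print(ticket.sign_off())"
```

```text
the job is handed in; nothing more can be done
None
```

The box is turned end for end, standing against the bracket and rail (within about 1 mm by camera fit) with the clamp lever pressed to its stop; the job was handed in at about 25 s, with no verdict shown.

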